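# Preset a retractable tape on the setting bar

## Task

Take the retractable tape from its wooden block, catch its hook over the free end of the aluminium setting bar, and draw the case back along the bar against the blade's spring until its heel gently presses the sprung tip of the stop screw, which is set differently each time. Holding it against the tip, press the case straight down onto the bar until its brake is fully home, then let go, leaving the tape locked, standing on the bar and hooked on the end. Do not lean hard on the bar or the stop, or disturb the small parts lying about.

Things in the scene. Friction and masses are not known exactly. Their poses are not given: they have to be found in the camera images.
- tape: Loose grey tape case, 70 mm long (x), 42 mm wide (y), 62 mm tall (z) from its feet, about 0.3 kg in all. Origin: centre of the underside of its two black brake runners (its feet) when they are not pressed; z up, x towards the hook. Case box: x -35 to +35 mm, z 6 to 62 mm. The heel (back) is the flat face at x = -35 mm. Grasp it across the 42 mm width. It stands on a wooden block 80 x 56 x 24 mm with the hook hanging over the block's end.
- tape_centre (a point): Centre of the tape case, 36 mm above its origin; axes as the case's.
- tape_hook (a point): Lower edge of the hook's inner face (the face towards the case), at the middle of its 22 mm width. With the blade in it lies 43 mm ahead of the case's origin and 4 mm below it; it goes out along the case's x as the blade is drawn. The hook is a plate 2.5 mm thick hanging at the blade's tip; its lower edge hangs 4 mm below the unpressed runners' underside, and 9 mm below when the brake is home. The blade's underside is 6.5 mm above the unpressed runners' underside.
- tape_blade (a joint): How far the steel blade is drawn out, m: 0 in, 0.145 at most. A spring pulls it in with 3 N at 0 rising to 5 N at 0.13 m; moving it takes 1 N more at 0.05 m/s.
- tape_brake (a joint): How far the case is pressed down onto its two runners, m: 0 released, 0.005 fully home. It yields only above about 8 N on its feet and stays where it is left; from about 0.003 on it locks the blade (ratchet of 5 mm pitch, so after letting go the case may creep up to 5 mm towards the hook before it holds). It cannot be released again by the robot, so do not press more than 5 N before the blade is drawn.
- bar: Fixed slotted aluminium bar, 240 mm long (x), 60 mm wide (y), 25 mm tall, lying on the bench. Origin: centre of its underside; x runs from the stop towards the free end.
- bar_end (a point): Middle of the top edge of the bar's free end, where the hook goes; axes as the bar's: x out of the end, z up. The bar's top is at this height.
- stop: Fixed grey stop block on the bar's top near its other end, 30 mm (x) x 46 x 32 mm; origin: centre of its underside on the bar's top, axes as the bar's. It carries the stop screw.
- stop_face (a point): Point on the stop block's +x face where the steel stop screw comes out, 20 mm above the bar's top and 15 mm ahead of the block's origin; axes as the bar's. The screw's sprung black rubber tip, 13 mm across, ends 4 to 18 mm ahead of this point, differently each time and not measured: find it by feel. It resists with 1 N at first touch, 1 N more a mm over 4 mm of travel, and is rigid beyond.
- bush_d_mid (a point): Centre of a loose flanged metal bush, 33 x 33 x 26 mm; leave it alone.
- bush_e_mid (a point): Centre of a loose flanged brass bush, 27 x 27 x 21 mm; leave it alone.
- fitting_tee_mid (a point): Centre of a loose black tee fitting, 31 x 48 x 14 mm; leave it alone.
There are look-alikes about, which are no part of the job. There is more than one size of the bar; the job needs the larger.

How it is judged:
On the way, in this order (a step that is already met when the one before it is completed fails the run):
1. the hook has caught on the bar's free end and the blade is drawn out at least 30 mm (x of tape_hook in the frame of bar_end between -0.003 and 0.004 m and y of tape_hook in the frame of bar_end between -0.015 and 0.015 m and z of tape_hook in the frame of bar_end between -0.02 and -0.0015 m and value of joint tape_blade above 0.03 m), for 0.2 s.
2. with the heel touching the stop screw (over 0.5 N), the brake is pressed home, hook still on the end (x of tape_hook in the frame of bar_end between -0.003 and 0.004 m and y of tape_hook in the frame of bar_end between -0.015 and 0.015 m and z of tape_hook in the frame of bar_end between -0.02 and -0.0015 m and contact force between tape and stop above 0.5 N and value of joint tape_brake above 0.004 m), for 0.1 s.
At the end, for the whole second after the job is handed in: Tape upright (0.06 rad) on the bar, in line with it (0.1 rad), at rest; brake in over 4 mm; blade out over 70 mm; hook at least 1.5 mm below the bar's top, its inner face -3 to 4 mm from the bar's end face, its middle within 15 mm of the centre line (x of tape_hook in the frame of bar_end between -0.003 and 0.004 m and y of tape_hook in the frame of bar_end between -0.015 and 0.015 m and z of tape_hook in the frame of bar_end between -0.02 and -0.0015 m and value of joint tape_brake above 0.004 m and value of joint tape_blade above 0.07 m and angle between the x axis of tape and the x axis of bar, either way round below 0.1 rad and angle between tape's own z axis and vertical below 0.06 rad and z of tape in the frame of bar_end between -0.0075 and -0.002 m and linear speed of tape below 0.01 m/s); the robot touches nothing.
It fails at once if the tape is pressed or pulled on the bar with more than 30 N (contact force between tape and bar above 30 N).
It fails at once if the case is driven into the stop with more than 20 N (contact force between tape and stop above 20 N).
It fails at once if a small part lying about is moved by more than 20 mm (distance of any of bush_d_mid, bush_e_mid, fitting_tee_mid from where it was at the start of the episode above 0.02 m).
It also fails if it takes over 58 s, if anything falls off the work surface, if the arm or the gripper's body presses on something with over 40 N, if the wrist force passes 120 N, or if a joint passes its speed limit or range.

## Robot

A 7-joint arm with a two-finger parallel gripper is mounted at the origin on a cart in front of the work surface, level with it; the furniture and walls round the work are solid. World frame = base frame: x ahead of the robot, y to its left, z up, the work surface at z = 0. Lengths are in m, angles in rad, forces in N, time in s.
With the tool pointing down it reaches from about 0.425 to 0.875 m from the base axis. Payload 4.7 kg.
Tool frame: the origin (TCP) lies at the very end of the fingers, on their centre line; the grasp point (between the pads) lies 19 mm behind it; z points along the fingers, x is the direction in which the jaws open and shut, and the axes are right-handed (so a half turn about z gives the same grasp; the last joint's range is limited). The gripper opens to 85 mm and grips with 20 to 120 N. Pads are 22 mm wide; open, the fingers measure 114 mm over their backs; the gripper's body (76 mm by 85 mm) begins 54 mm behind the grasp point. The pads swing forward as they close: fully open they stand 13 mm farther back than shut.
Start: joints at [-1.306, 0.321, -0.07, 1.45, 0.023, 1.371, -0.057], TCP at [0.161, 0.63, 0.231] pointing down, gripper open.
Joint ranges: [-2.86, 2.86], [-0.3, 2.09], [-1.38, 1.24], [0.06, 2.45], [-1.56, 4.7], [0.09, 2.05], [-2.69, 2.69]. Speed limits (rad/s): [2.57, 2.57, 3.14, 3.14, 3.14, 3.14, 3.14].

## Interface

Orientations are given as a rotation vector (axis times angle).
In Python, from workcell import env gives the robot as it stands. The module is installed in compiled form; this text tells all that it offers.
- The arm moves only by the shell command python3 -m pendant 'ROWS' [OPENING] [FORCE]. ROWS is JSON, one flat list of numbers, 6 for each row, row after row: the shift along the tool's x, y, z in cm, then the turn, a rotation vector about the tool's x, y, z in degrees. A call has 1 to 12 rows; each row is the pose to reach, as a shift and turn from the pose commanded when the call began, along the tool's axes at that moment; what a row does not reach only later rows make up. A row lasts 1/12 s, in which the tool goes at most 41.7 mm and 7.16 degrees, less where a joint would pass 70% of its speed; a pose out of reach is approached as far as the arm can. A call with a gripper value outside its range is refused whole. OPENING is the closure, from 0 (fully open) to 1 (shut), set as the call begins (- or left out, the last holds). The fingers move at their own pace and stop on an object; FORCE is the grip in N (left out, the last holds). Time passes only in rows, so rows that repeat a pose let the fingers close. It gives the time, the measured TCP pose, the force and the opening at its end, in the units of the state.
- env.get_state(): the state, without advancing time (a new reading comes with each control period).
- env.snapshot(name): name is "scene" or "top" or "wrist"; returns (picture, depth): 400x640x3 uint8, red, green, blue; 400x640 float32, m along the optical axis (not along the pixel's ray), 0 where there is no reading.
- env.camera_params(name): a dict with "fx", "fy", "cx", "cy" (pixels), "distortion" ([k1, k2, p1, p2, k3] as OpenCV has them; the pictures are not rectified), "extrinsics" (4x4, takes a point from world to camera coordinates). Camera axes: x right, y up, looking along -z (the intrinsics and any distortion apply to the point x, -y, -z); pixel columns grow to the right and rows downward; lengths in m; the calibration is good to about 2 mm. A picture is of the moment at which its call begins: read the wrist's pose just before it. camera_params takes no time and is no camera call; for the wrist camera it gives the pose at the moment of the call.
- env.finish_job(): hands the job in, once; it reports no verdict.
The state is a dict: "time_s": time; "joint_positions": joint angles; "dq": joint speeds; "tau": joint torques, N m; "eef_pos": TCP position; "eef_rot": TCP orientation; "force": force on the tool from outside, world axes, zero at the start; "moment": the same for the moment, N m; "opening": opening from 0.0 (shut) to 1.0 (fully open).
Only numpy, scipy, OpenCV 4.12 (cv2) and the standard library are available. Lean on these libraries where they do the work, as an engineer would, in place of code of your own. Each camera call takes 0.05 s, during which the arm holds its last target.

## Working session

There is one attempt and no reset: what is moved stays moved. The work goes in short steps, Python scripts to look and compute and a shell command to move; the robot and the scene stay as the last step left them, time stands still between calls to the robot, and variables do not carry over. Pictures are saved under pics/ and viewed, and the job is handed in when it is done.

```bash
ls; mkdir -p pics; cat > h.py <<'E'
import numpy as np, cv2
from workcell import env
def snap(n,f):
    p=env.camera_params(n); im,d=env.snapshot(n)
    cv2.imwrite('pics/'+f+'.png',im[:,:,::-1]); np.savez('pics/'+f+'.npz',im=im,d=d,**{k:np.array(v) for k,v in p.items()})
def load(f): return np.load('pics/'+f+'.npz')
def rays(z,u,v):
    K=np.array([[z['fx'],0,z['cx']],[0,z['fy'],z['cy']],[0,0,1]],float)
    q=cv2.undistortPoints(np.array([[[u,v]]],float),K,z['distortion'])[0,0]
    return q
def pt(f,u,v,zw=None):
    z=load(f) if isinstance(f,str) else f
    q=rays(z,u,v); T=np.linalg.inv(z['extrinsics'])
    c=T[:3,3]; dr=T[:3,:3]@np.array([q[0],-q[1],-1])
    if zw is None: return c+dr*float(z['d'][int(round(v)),int(round(u))])
    return c+dr*(zw-c[2])/dr[2]
def crop(f,x0,y0,x1,y1,s,o):
    im=cv2.imread('pics/'+f+'.png')[y0:y1,x0:x1]
    cv2.imwrite('pics/'+o+'.png',cv2.resize(im,None,fx=s,fy=s,interpolation=cv2.INTER_CUBIC))
def proj(f,P):
    z=load(f) if isinstance(f,str) else f
    E=z['extrinsics'];P=np.array(P,float).reshape(-1,3);c=P@E[:3,:3].T+E[:3,3]
    c=c*[1,-1,-1]
    K=np.array([[z['fx'],0,z['cx']],[0,z['fy'],z['cy']],[0,0,1]],float)
    return cv2.projectPoints(c,np.zeros(3),np.zeros(3),K,z['distortion'])[0][:,0]
E
python3 - <<'E'
from h import *
s=env.get_state();print({k:np.round(v,3) for k,v in s.items()})
snap('top','top0');snap('scene','scene0')
E
```

```text
pics
{'time_s': np.float64(0.0), 'joint_positions': array([-1.306,  0.322, -0.07 ,  1.452,  0.023,  1.371, -0.057]), 'dq': array([-0.   ,  0.001,  0.001,  0.   , -0.   ,  0.   , -0.001]), 'tau': array([ 0.0000e+00, -4.9357e+01, -3.8200e-01, -3.1433e+01,  1.3000e-02,
        1.2000e-02, -0.0000e+00]), 'eef_pos': array([0.161, 0.629, 0.23 ]), 'eef_rot': array([ 2.481e+00,  1.925e+00, -2.000e-03]), 'force': array([ 0.403,  0.319, -0.314]), 'moment': array([ 0.02 ,  0.034, -0.037]), 'opening': np.float64(1.002)}
```

View pics/top0.png

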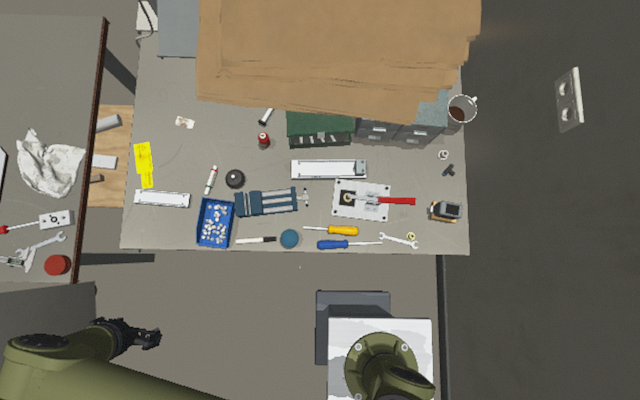

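View pics/scene0.png

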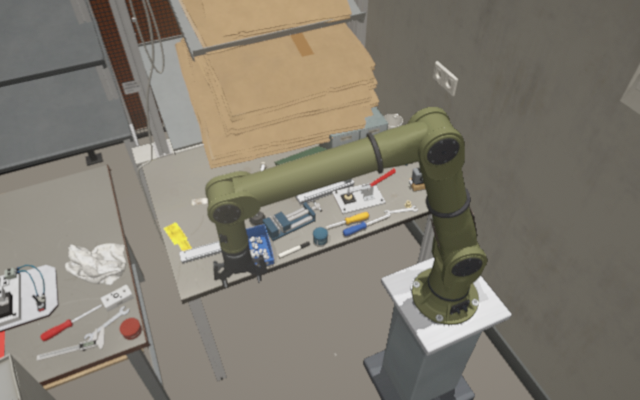

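```bash
python3 - <<'E'
from h import *
crop('top0',260,130,480,260,3.6,'c1');crop('top0',120,130,260,260,4,'c2')
for n,u,v in [('base',380,362),('barL end',292,169),('barR end',366,168),('bar2 l',135,199),('bar2 r',189,199),('tape',447,207),('stand',356,200),('table front',300,246),('table r',467,230)]:
    print(n,pt('top0',u,v).round(3))
print(env.camera_params('top')['extrinsics'].round(2))
E
```

```text
base [0.075 0.038 0.194]
barL end [0.608 0.281 0.026]
barR end [ 0.624  0.038 -0.002]
bar2 l [0.501 0.771 0.019]
bar2 r [0.505 0.602 0.019]
tape [ 0.488 -0.191  0.088]
stand [0.514 0.074 0.015]
table front [ 0.366  0.249 -0.001]
table r [ 0.427 -0.287 -0.001]
[[ 0.02 -1.    0.03  0.2 ]
 [ 0.99  0.02  0.16 -0.53]
 [-0.17  0.02  0.99 -1.11]
 [ 0.    0.    0.    1.  ]]
```

View pics/c1.png

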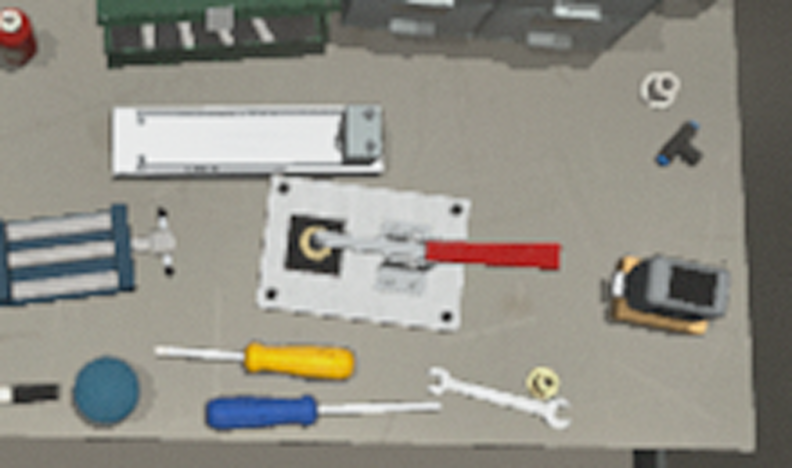

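View pics/c2.png

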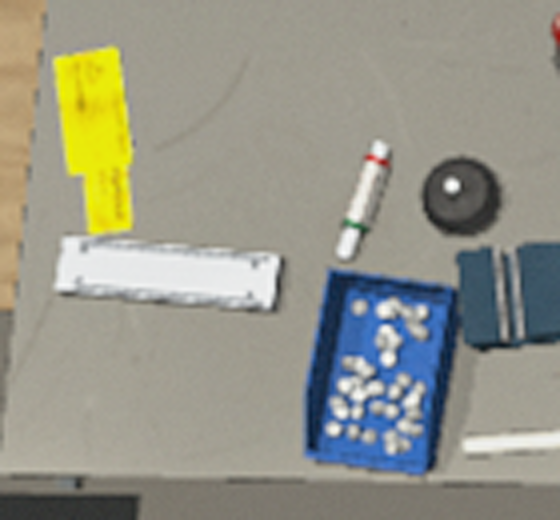

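```bash
python3 - <<'E'
from h import *
z=load('top0')
def H(u,v): 
    p=pt(z,u,v); return p.round(3)
for n,u,v in [('redhandle',400,201),('redend',413,201),('clamp',372,199),('greenbox front',320,147),('greenboxtop',318,128),('greenboxL',290,125),('drawer',380,128),('drawer front',380,140),('cardboard edge',350,112),('cardboard',300,80),('bar near stop',340,169),('stop top',361,166),('bar mid',320,169),('bar c',300,168),('tee',449,170),('bushd',444,154),('bushe',410,237),('blockfront',430,212),('tape corner',440,205),('tape corner',460,216), ('tape cr',436,217)]:
    print(n,H(u,v))
from scipy.spatial.transform import Rotation as R
print(R.from_rotvec(env.get_state()['eef_rot']).as_matrix().round(3))
crop('top0',415,190,475,230,12,'c3')
E
```

```text
redhandle [ 0.501 -0.045  0.104]
redend [ 0.499 -0.079  0.12 ]
clamp [0.511 0.031 0.064]
greenbox front [0.691 0.191 0.001]
greenboxtop [0.721 0.202 0.102]
greenboxL [0.73  0.288 0.097]
drawer [0.722 0.014 0.111]
drawer front [ 0.72  -0.009  0.   ]
cardboard edge [0.739 0.115 0.191]
cardboard [0.798 0.257 0.257]
bar near stop [0.612 0.127 0.026]
stop top [0.616 0.064 0.058]
bar mid [0.61  0.191 0.027]
bar c [0.612 0.255 0.025]
tee [ 0.621 -0.232  0.012]
bushd [ 0.671 -0.213  0.024]
bushe [ 0.4   -0.096  0.018]
blockfront [ 0.481 -0.166  0.008]
tape corner [ 0.494 -0.172  0.083]
tape corner [ 0.462 -0.229  0.087]
tape cr [ 0.464 -0.178  0.028]
[[ 0.248  0.969 -0.   ]
 [ 0.969 -0.248 -0.002]
 [-0.002  0.    -1.   ]]
```

View pics/c3.png

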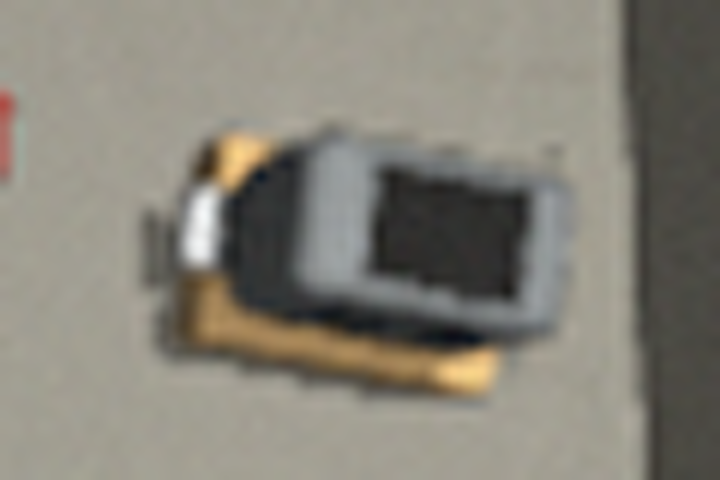

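```bash
python3 -m pendant '[-24.7,36.1,-7,0,0,70,-24.7,36.1,-7,0,0,70,-24.7,36.1,-7,0,0,70,-24.7,36.1,-7,0,0,70,-24.7,36.1,-7,0,0,70,-24.7,36.1,-7,0,0,70,-24.7,36.1,-7,0,0,70,-24.7,36.1,-7,0,0,70,-24.7,36.1,-7,0,0,70,-24.7,36.1,-7,0,0,70,-24.7,36.1,-7,0,0,70,-24.7,36.1,-7,0,0,70]'
cat >> h.py <<'E'
from scipy.spatial.transform import Rotation as R
def goto(pos,yaw_deg,top=None):
    """print tool-frame shift cm and turn deg to get TCP at pos with tool x at world yaw, pointing down (from measured pose)"""
    s=env.get_state();p=np.array(s['eef_pos']);M=R.from_rotvec(s['eef_rot']).as_matrix()
    a=np.deg2rad(yaw_deg);c,n=np.cos(a),np.sin(a)
    T=np.array([[c,n,0],[n,-c,0],[0,0,-1]])
    print('t',s['time_s'],'at',p.round(4),'yaw',np.rad2deg(np.arctan2(M[1,0],M[0,0])).round(2),'F',np.round(s['force'],2),'op',round(float(s['opening']),3))
    print('shift cm',(100*M.T@(np.array(pos)-p)).round(2),'turn',np.rad2deg(R.from_matrix(M.T@T).as_rotvec()).round(2))
E
python3 - <<'E'
from h import *
goto([.46,-.19,.30],-8)
E
```

```text
time_s: 1.1
eef_pos: [0.4549, 0.2939, 0.3024]
eef_rot: [3.137, 0.136, 0.005]
force: [-0.1, 0.5, 0.3]
opening: 1.001
t 1.1 at [0.4549 0.2939 0.3024] yaw 4.96 F [-0.08  0.54  0.27] op 1.001
shift cm [-3.68 48.26  0.32] turn [ 0.09 -0.2  12.96]
```

```bash
python3 - <<'E'
from h import *
snap('wrist','w0')
E
python3 -m pendant '[-3.7,48.3,0.3,0,0,13,-3.7,48.3,0.3,0,0,13,-3.7,48.3,0.3,0,0,13,-3.7,48.3,0.3,0,0,13,-3.7,48.3,0.3,0,0,13,-3.7,48.3,0.3,0,0,13,-3.7,48.3,0.3,0,0,13,-3.7,48.3,0.3,0,0,13,-3.7,48.3,0.3,0,0,13,-3.7,48.3,0.3,0,0,13,-3.7,48.3,0.3,0,0,13,-3.7,48.3,0.3,0,0,13]'
python3 -m pendant '[0,0,0,0,0,0,0,0,0,0,0,0,0,0,0,0,0,0]'
python3 - <<'E'
from h import *
snap('wrist','w1')
goto([.46,-.19,.30],-8)
E
```

```text
time_s: 2.15
eef_pos: [0.4596, -0.1866, 0.2983]
eef_rot: [3.135, -0.205, 0.001]
force: [-0.4, -0.5, 0.2]
opening: 1.002
time_s: 2.4
eef_pos: [0.4607, -0.1812, 0.2979]
eef_rot: [-3.134, 0.197, 0.001]
force: [-0.3, 0.1, -0.1]
opening: 1.001
t 2.45 at [ 0.4608 -0.1809  0.2979] yaw -7.14 F [ 1.08  1.17 -0.49] op 0.999
shift cm [ 0.04  0.91 -0.21] turn [-0.04  0.04  0.86]
```

View pics/w0.png

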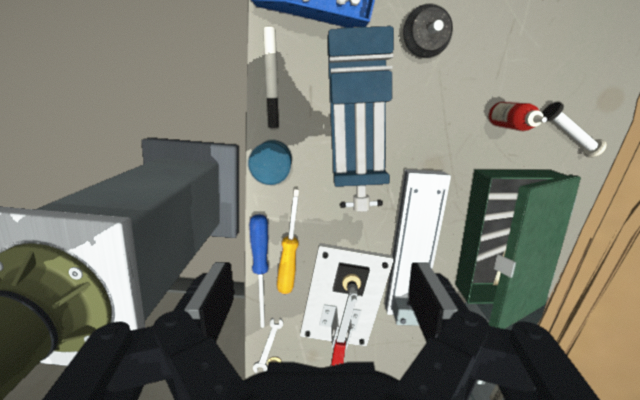

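View pics/w1.png

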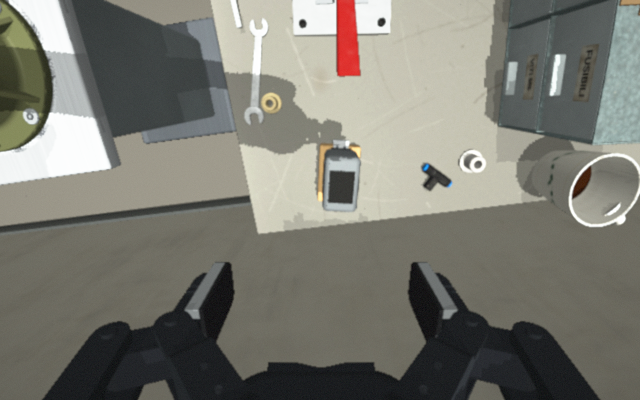

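```bash
python3 - <<'E'
from h import *
crop('w1',290,120,390,220,6,'c4')
crop('w0',370,150,470,340,3.1,'c5')
E
```

```text
(no output)
```

View pics/c4.png

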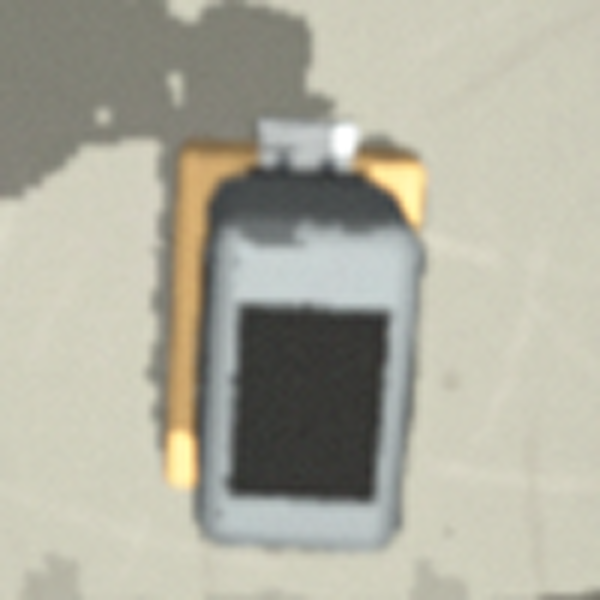

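View pics/c5.png

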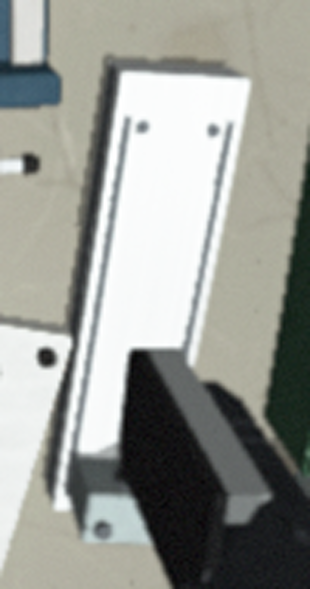

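```bash
python3 - <<'E'
from h import *
def c4(x,y,z): return pt('w1',290+x/6-.42,120+y/6-.42,z)[:2]
L=[c4(*p,.086) for p in [(243,306),(390,314),(374,499),(228,494)]]
print('label',np.round(L,4), np.mean(L,0).round(4))
ang=lambda a,b: np.rad2deg(np.arctan2(b[1]-a[1],b[0]-a[0])).round(1)
print('long',ang(L[3],L[0]),ang(L[2],L[1]),'wid',ang(L[0],L[1]),ang(L[3],L[2]))
A=c4(215,235,.085);B=c4(207,520,.085);C=c4(418,250,.085);D=c4(399,520,.085)
print('sides',A.round(4),B.round(4),C.round(4),D.round(4),ang(B,A),ang(D,C), np.linalg.norm((A+B)/2-(C+D)/2))
print('heel',c4(300,546,.085).round(4),'hook', c4(305,122,.03).round(4),c4(305,165,.03).round(4))
z=load('w1')
print('depth top',[pt(z,290+x/6,120+y/6).round(4) for x,y in [(310,400),(310,270),(310,525),(305,145)]])
print('block corners',c4(182,150,.024),c4(425,160,.024),c4(168,485,.024))
z=load('w0')
def c5(x,y,zz): return pt(z,370+x/3.1-.34,150+y/3.1-.34,zz)[:2]
a=c5(117,70,.025);b=c5(249,78,.025);c=c5(52,505,.025)
print('bar',a.round(4),b.round(4),c.round(4),ang(c,a),ang(a,b),np.linalg.norm(a-b),np.linalg.norm(a-c))
E
```

```text
label [[ 0.4727 -0.1833]
 [ 0.501  -0.1885]
 [ 0.4944 -0.2262]
 [ 0.4653 -0.2215]] [ 0.4834 -0.2049]
long 78.9 80.0 wid -10.3 -9.2
sides [ 0.469  -0.1689] [ 0.4604 -0.2268] [ 0.5076 -0.1767] [ 0.4991 -0.2317] 81.5 81.1 0.03918478966661473
heel [ 0.4785 -0.2348] hook [ 0.491  -0.1576] [ 0.49   -0.1669]
depth top [array([ 0.4841, -0.2042,  0.0869]), array([ 0.4869, -0.1785,  0.0856]), array([ 0.4814, -0.2309,  0.0856]), array([ 0.4908, -0.1628,  0.0321])]
block corners [ 0.46338307 -0.16119845] [ 0.5169532  -0.17012944] [ 0.45018105 -0.23907814]
bar [0.5793 0.2851] [0.6401 0.2868] [0.5878 0.0474] 92.0 1.6 0.06078388306783864 0.23782260727605875
```

```bash
python3 - <<'E'
from h import *
goto([.4843,-.2005,.12],-10)
E
```

```text
t 2.45 at [ 0.4608 -0.1809  0.2979] yaw -7.14 F [ 1.08  1.17 -0.49] op 0.999
shift cm [ 2.59  1.66 17.79] turn [-0.04  0.05  2.86]
```

```bash
python3 -m pendant '[2.6,1.65,4,0,0,2.9,2.6,1.65,8,0,0,2.9,2.6,1.65,11.5,0,0,2.9,2.6,1.65,14.5,0,0,2.9,2.6,1.65,16.5,0,0,2.9,2.6,1.65,17.8,0,0,2.9,2.6,1.65,17.8,0,0,2.9,2.6,1.65,17.8,0,0,2.9,2.6,1.65,17.8,0,0,2.9]'
python3 - <<'E'
from h import *
snap('wrist','w2')
goto([.4843,-.2005,.038],-10)
E
```

```text
time_s: 3.2
eef_pos: [0.4854, -0.2029, 0.1218]
eef_rot: [-3.129, 0.279, -0.004]
force: [-0.2, -0.1, 0.6]
opening: 1.0
t 3.25 at [ 0.4855 -0.2032  0.122 ] yaw -10.22 F [ 0.4  -0.89  1.21] op 1.0
shift cm [-0.19 -0.24  8.4 ] turn [-0.03 -0.18 -0.22]
```

View pics/w2.png

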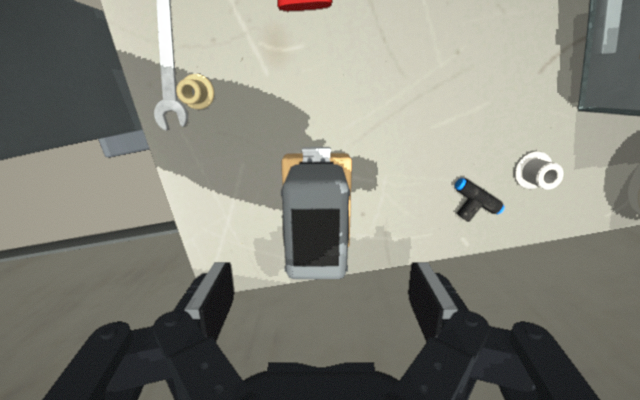

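```bash
python3 - <<'E'
from h import *
crop('w2',270,140,370,290,4,'c6')
for u,v in [(317,237),(317,275),(287,230),(350,230),(286,265),(348,265)]: print(pt('w2',u,v,.086).round(4))
print(pt('w2',317,237).round(4))
E
```

```text
[ 0.4842 -0.2042  0.086 ]
[ 0.4792 -0.2317  0.086 ]
[ 0.4665 -0.1961  0.086 ]
[ 0.5055 -0.2032  0.086 ]
[ 0.4605 -0.2206  0.086 ]
[ 0.5006 -0.2278  0.086 ]
[ 0.4845 -0.2031  0.0885]
```

View pics/c6.png

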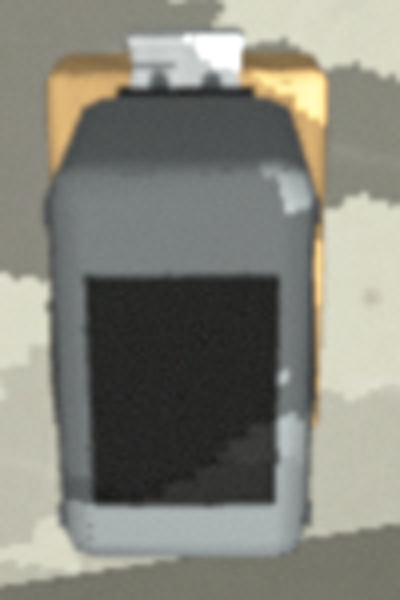

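```bash
python3 -m pendant '[-0.1,-0.2,2.5,0,0,0,-0.1,-0.2,5,0,0,0,-0.1,-0.2,7,0,0,0,-0.1,-0.2,8.2,0,0,0,-0.1,-0.2,8.4,0,0,0,-0.1,-0.2,8.4,0,0,0,-0.1,-0.2,8.4,0,0,0,-0.1,-0.2,8.4,0,0,0]' 0 && python3 -m pendant '[0,0,0,0,0,0,0,0,0,0,0,0,0,0,0,0,0,0,0,0,0,0,0,0,0,0,0,0,0,0,0,0,0,0,0,0]' 0.35 45
python3 -m pendant '[0,0,0,0,0,0,0,0,0,0,0,0,0,0,0,0,0,0,0,0,0,0,0,0]' 0.6 45
```

```text
time_s: 3.92
eef_pos: [0.4846, -0.2015, 0.0378]
eef_rot: [-3.129, 0.281, -0.004]
force: [0.4, -1.0, 0.5]
opening: 1.002
time_s: 4.42
eef_pos: [0.4834, -0.201, 0.0364]
eef_rot: [-3.129, 0.281, -0.0]
force: [0.4, -0.2, 0.0]
opening: 0.649
time_s: 4.75
eef_pos: [0.4832, -0.201, 0.0363]
eef_rot: [-3.129, 0.281, 0.001]
force: [-0.8, 0.6, 1.7]
opening: 0.486
```

```bash
python3 -m pendant '[0,0,-0.5,0,0,0,0,0,-1.5,0,0,0,0,0,-4,0,0,0,0,0,-7.5,0,0,0,0,0,-11,0,0,0,0,0,-14,0,0,0,0,0,-16,0,0,0,0,0,-16.4,0,0,0,0,0,-16.4,0,0,0,0,0,-16.4,0,0,0]'
python3 - <<'E'
from h import *
snap('wrist','w3')
goto([.6097,.245,.2],2)
E
```

```text
time_s: 5.58
eef_pos: [0.4827, -0.2006, 0.1993]
eef_rot: [-3.128, 0.281, 0.002]
force: [-0.2, -0.0, -2.7]
opening: 0.49
t 5.6333 at [ 0.4823 -0.2006  0.1987] yaw -10.26 F [-0.66  0.33 -2.25] op 0.487
shift cm [  4.6  -46.11  -0.14] turn [ -0.02   0.15 -12.26]
```

View pics/w3.png

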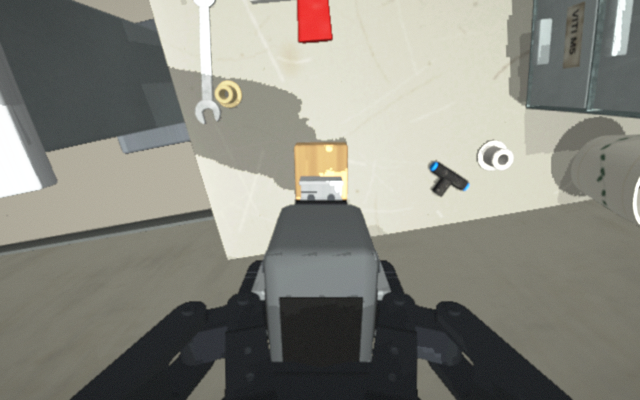

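```bash
python3 - <<'E'
from h import *
crop('w3',260,130,380,370,2.5,'c7'); crop('w3',290,165,355,215,10,'c7b')
E
```

```text
(no output)
```

View pics/c7.png

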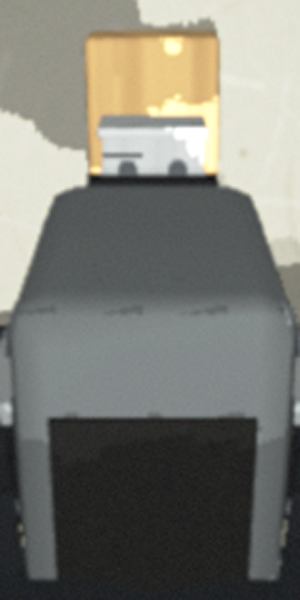

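View pics/c7b.png

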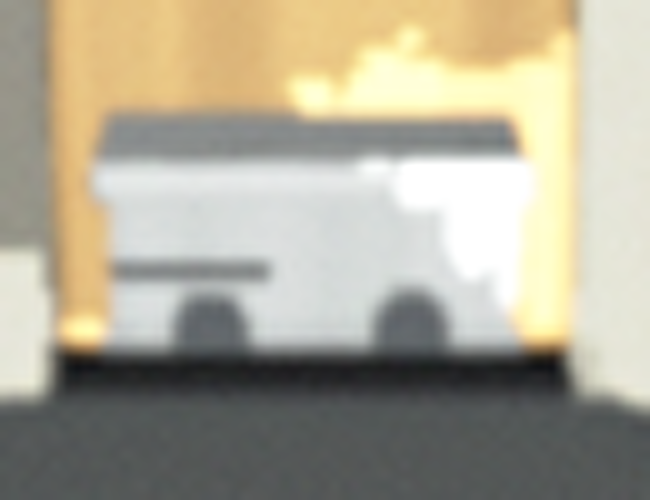

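```bash
python3 -m pendant '[4.6,-46.1,0,0,0,-12.2,4.6,-46.1,0,0,0,-12.2,4.6,-46.1,0,0,0,-12.2,4.6,-46.1,0,0,0,-12.2,4.6,-46.1,0,0,0,-12.2,4.6,-46.1,0,0,0,-12.2,4.6,-46.1,0,0,0,-12.2,4.6,-46.1,0,0,0,-12.2,4.6,-46.1,0,0,0,-12.2,4.6,-46.1,0,0,0,-12.2,4.6,-46.1,0,0,0,-12.2,4.6,-46.1,0,0,0,-12.2]'
python3 -m pendant '[0,0,0,0,0,0,0,0,0,0,0,0,0,0,0,0,0,0,0,0,0,0,0,0]'
python3 - <<'E'
from h import *
snap('wrist','w4')
goto([.6097,.245,.2],2)
E
```

```text
time_s: 6.63
eef_pos: [0.6089, 0.2556, 0.1959]
eef_rot: [-3.138, -0.071, 0.007]
force: [-1.4, 2.5, -2.4]
opening: 0.488
time_s: 6.97
eef_pos: [0.6108, 0.242, 0.1998]
eef_rot: [3.14, 0.048, -0.001]
force: [-0.4, 0.4, -2.6]
opening: 0.486
t 7.0167 at [0.6109 0.2422 0.2001] yaw 1.76 F [-0.03  0.16 -3.03] op 0.49
shift cm [-0.11 -0.28  0.01] turn [ 0.02  0.03 -0.24]
```

View pics/w4.png

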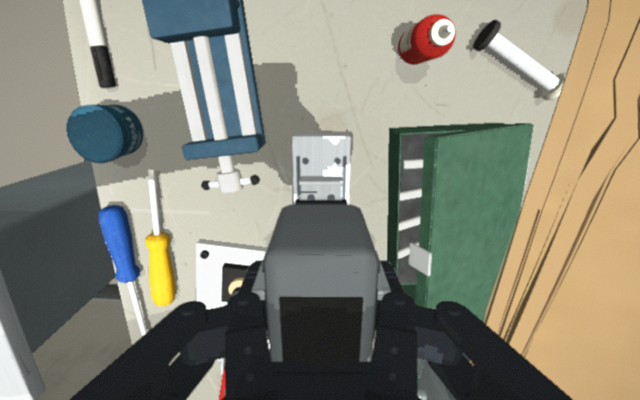

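```bash
python3 - <<'E'
from h import *
crop('w4',280,120,365,210,7,'c8')
z=load('w3')
zf=.1987-.0123
s=(np.array([.4823,-.2006]),np.deg2rad(-10.26))
def tool(p,s):
    d=p[:2]-s[0];c,n=np.cos(s[1]),np.sin(s[1]); return (np.array([d@[c,n],d@[n,-c]])*1000).round(1)
for u,v in [(299.1,180.3),(342.6,180.3)]:
    p=pt(z,u,v,zf+.0075);print('hook outer top',p.round(4),'tool xy mm',tool(p,s))
d=z['d'];print('depth at hook',[pt(z,u,183).round(4) for u in (305,320,335)])
for u,v in [(285,362),(361,362),(281,297),(364,297)]:
    p=pt(z,u,v,zf+.062);print('label',tool(p,s))
E
```

```text
hook outer top [ 0.4813 -0.1557  0.1939] tool xy mm [ -8.9 -44. ]
hook outer top [ 0.5025 -0.1595  0.1939] tool xy mm [ 12.6 -44.1]
depth at hook [array([ 0.4842, -0.1569,  0.1965]), array([ 0.4913, -0.1585,  0.1953]), array([ 0.4986, -0.1598,  0.1952])]
label [-12.3  15.4]
label [17.8 15.4]
label [-12.5 -15.4]
label [ 17.4 -15.5]
```

View pics/c8.png

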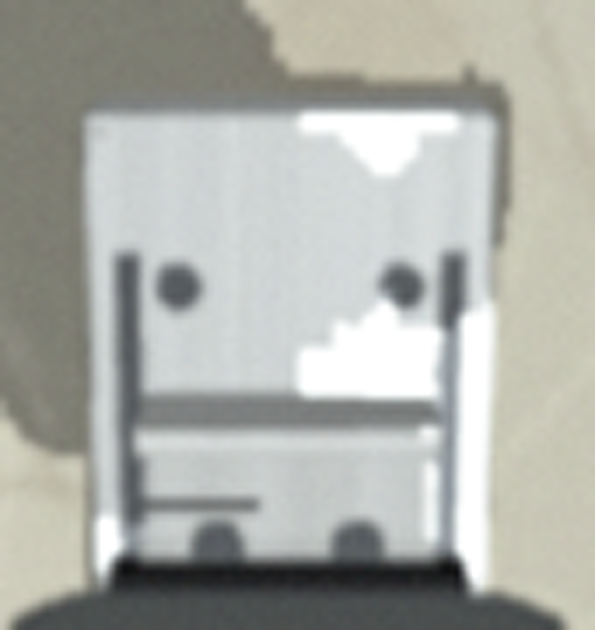

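```bash
python3 - <<'E'
from h import *
def tool(p,s):
    d=p[:2]-s[0];c,n=np.cos(s[1]),np.sin(s[1]); return (np.array([d@[c,n],d@[n,-c]])*1000).round(1)
z=load('w4'); s=(np.array([.6109,.2422]),np.deg2rad(1.76)); zf=.2001-.0123
f=lambda x,y:(280+x/7-.43,120+y/7-.43)
for n,(x,y),h in [('endL',(85,112),.025),('endR',(497,115),.025),('edgeL',(98,500),.025),('edgeR',(488,500),.025),('slotL',(127,255),.025),('slotL2',(131,520),.025),('slotR',(453,255),.025),('slotR2',(448,520),.025),('hookL',(130,433),zf+.0075),('hookR',(443,433),zf+.0075)]:
    p=pt(z,*f(x,y),h); print(n,p.round(4),tool(p,s))
print(pt(z,*f(300,200)).round(4))
E
```

```text
endL [0.5814 0.2851 0.025 ] [-28.1 -43.8]
endR [0.6409 0.2865 0.025 ] [ 31.3 -43.4]
edgeL [0.5835 0.2265 0.025 ] [-27.9  14.9]
edgeR [0.6431 0.2284 0.025 ] [31.8 14.8]
slotL [0.5877 0.2644 0.025 ] [-22.5 -22.9]
slotL2 [0.5886 0.2234 0.025 ] [-22.9  18.1]
slotR [0.6357 0.2659 0.025 ] [ 25.5 -23. ]
slotR2 [0.6372 0.225  0.025 ] [25.7 18. ]
hookL [0.5998 0.2851 0.1953] [ -9.8 -43.2]
hookR [0.6218 0.2857 0.1953] [ 12.2 -43.2]
[0.6129 0.2734 0.0256]
```

```bash
python3 -m pendant '[0,-0.8,2,0,0,0,0,-0.8,5,0,0,0,0,-0.8,9,0,0,0,0,-0.8,12,0,0,0,0,-0.8,14,0,0,0,0,-0.8,15,0,0,0,0,-0.8,15.3,0,0,0,0,-0.8,15.3,0,0,0,0,-0.8,15.3,0,0,0,0,-0.8,15.3,0,0,0]'
python3 - <<'E'
from h import *
snap('wrist','w5');snap('scene','s5')
goto([.6105,.25,.0373],2)
crop('w5',270,150,370,300,4,'c9');crop('s5',270,150,420,240,5,'c10')
E
```

```text
time_s: 7.85
eef_pos: [0.6121, 0.2528, 0.0496]
eef_rot: [-3.139, -0.053, -0.005]
force: [0.2, -0.7, -3.2]
opening: 0.486
t 7.95 at [0.6116 0.2528 0.0491] yaw 1.94 F [-0.63 -0.03 -2.32] op 0.488
shift cm [-0.12  0.28  1.18] turn [-0.08 -0.14 -0.06]
```

View pics/c9.png

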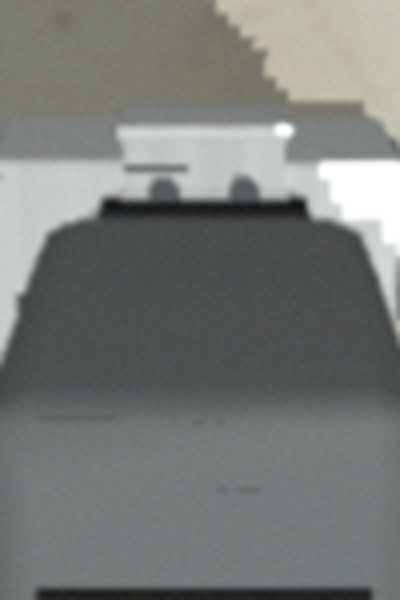

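View pics/c10.png

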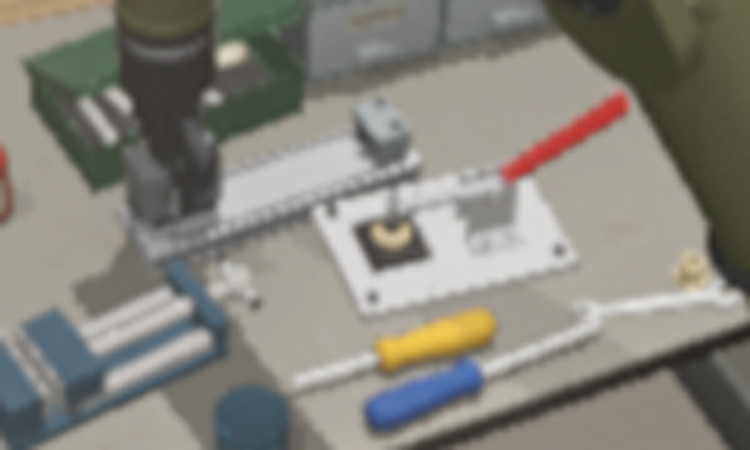

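```bash
python3 - <<'E'
from h import *
def tool(p,s):
    d=p[:2]-s[0];c,n=np.cos(s[1]),np.sin(s[1]); return (np.array([d@[c,n],d@[n,-c]])*1000).round(1)
z=load('w5'); s=(np.array([.6116,.2528]),np.deg2rad(1.94)); zf=.0491-.0123
f=lambda x,y:(270+x/4-.38,150+y/4-.38)
for n,(x,y),h in [('endM',(60,158),.025),('endR',(340,158),.025),('hookL',(118,128),zf+.0075),('hookR',(292,128),zf+.0075)]:
    p=pt(z,*f(x,y),h); print(n,p.round(4),tool(p,s))
crop('w5',240,150,400,230,5,'c11')
E
```

```text
endM [0.5921 0.2855 0.025 ] [-18.3 -33.3]
endR [0.6316 0.2868 0.025 ] [ 21.1 -33.3]
hookL [0.6014 0.2955 0.0443] [ -8.8 -43. ]
hookR [0.6229 0.2962 0.0443] [ 12.8 -43. ]
```

View pics/c11.png

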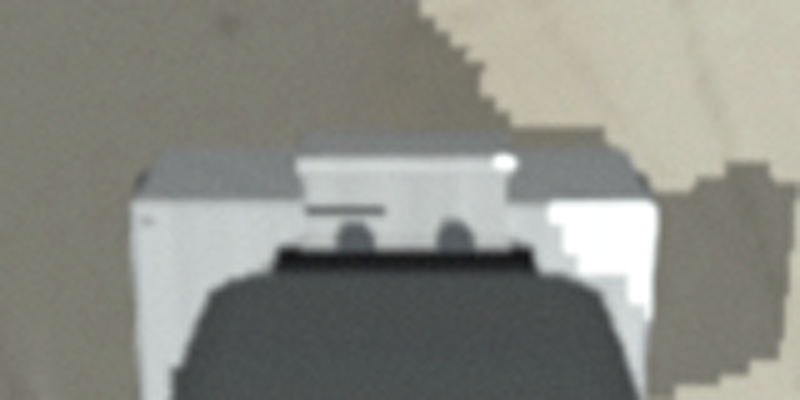

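```bash
python3 -m pendant '[0,0.2,0.3,0,0,0,0,0.2,0.6,0,0,0,0,0.2,0.9,0,0,0,0,0.2,1.0,0,0,0,0,0.2,1.0,0,0,0,0,0.2,1.0,0,0,0]'; for i in 1 2 3; do python3 -m pendant '[0,0,0,0,0,0]' | grep -E "pos|force"; done
```

```text
time_s: 8.45
eef_pos: [0.6106, 0.2503, 0.0373]
eef_rot: [3.141, 0.053, -0.0]
force: [-0.6, -1.2, -1.1]
opening: 0.485
eef_pos: [0.6106, 0.2503, 0.0372]
force: [0.0, -0.3, -2.2]
eef_pos: [0.6106, 0.2504, 0.0372]
force: [-0.0, -0.0, -1.9]
eef_pos: [0.6106, 0.2504, 0.0372]
force: [0.2, -0.8, -1.6]
```

```bash
python3 -m pendant '[0,0,0.05,0,0,0,0,0,0.05,0,0,0,0,0,0.05,0,0,0]'| grep -E "pos|force"; for i in 1 2 ; do python3 -m pendant '[0,0,0,0,0,0]' | grep -E "pos|force"; done
```

```text
eef_pos: [0.6106, 0.2504, 0.0372]
force: [-1.6, -0.5, 1.8]
eef_pos: [0.6107, 0.2505, 0.0372]
force: [-2.4, -1.5, 2.9]
eef_pos: [0.6107, 0.2505, 0.0372]
force: [-1.8, -1.3, 2.2]
```

```bash
python3 -m pendant '[0,0,-0.07,0,0,0,0,0,-0.07,0,0,0,0,0.3,-0.07,0,0,0,0,0.6,-0.07,0,0,0,0,0.9,-0.07,0,0,0,0,1.2,-0.07,0,0,0,0,1.5,-0.07,0,0,0,0,1.5,-0.07,0,0,0,0,1.5,-0.07,0,0,0]'; 
python3 - <<'E'
from h import *
snap('wrist','w6')
goto([.6105,.25,.0373],2)
crop('w6',240,150,400,230,5,'c12')
E
```

```text
time_s: 9.87
eef_pos: [0.611, 0.2352, 0.0374]
eef_rot: [3.141, 0.053, -0.0]
force: [0.4, 2.7, -3.5]
opening: 0.485
t 9.9167 at [0.611  0.2353 0.0374] yaw 1.93 F [ 0.16  3.12 -5.01] op 0.487
shift cm [ 0.   -1.47  0.01] turn [ 0.    0.02 -0.07]
```

View pics/c12.png

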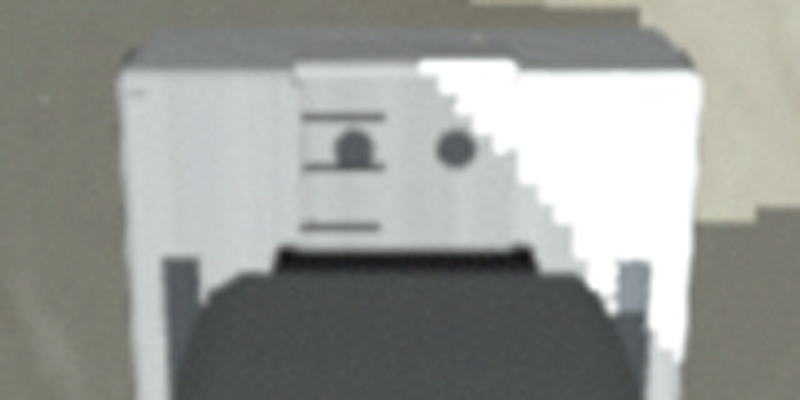

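```bash
python3 -m pendant '[0,0.4,0,0,0,0,0,0.8,0,0,0,0,0,1.2,0,0,0,0,0,1.6,0,0,0,0,0,2.0,0,0,0,0,0,2.4,0,0,0,0,0,2.8,0,0,0,0,0,3.2,0,0,0,0,0,3.6,0,0,0,0,0,4.0,0,0,0,0,0,4.0,0,0,0,0,0,4.0,0,0,0,0]'; python3 -m pendant '[0,0.4,0,0,0,0,0,0.8,0,0,0,0,0,1.2,0,0,0,0,0,1.6,0,0,0,0,0,2.0,0,0,0,0,0,2.4,0,0,0,0,0,2.8,0,0,0,0,0,3.2,0,0,0,0,0,3.6,0,0,0,0,0,3.8,0,0,0,0,0,3.8,0,0,0,0,0,3.8,0,0,0,0]'
python3 - <<'E'
from h import *
snap('wrist','w7');snap('top','t7')
goto([.61,.13,.0375],2)
crop('w7',220,50,420,250,3.5,'c13')
crop('top0',320,145,380,190,12,'c14')
E
```

```text
time_s: 10.92
eef_pos: [0.6123, 0.1945, 0.0376]
eef_rot: [3.141, 0.052, -0.001]
force: [-0.8, 2.8, -3.0]
opening: 0.483
time_s: 11.92
eef_pos: [0.6136, 0.1575, 0.0375]
eef_rot: [3.141, 0.053, -0.0]
force: [-1.5, 4.3, -4.2]
opening: 0.484
t 12.0167 at [0.6136 0.1577 0.0375] yaw 1.96 F [-1.71  3.59 -3.7 ] op 0.488
shift cm [-0.46  2.76  0.  ] turn [-0.01  0.01 -0.04]
```

View pics/c13.png

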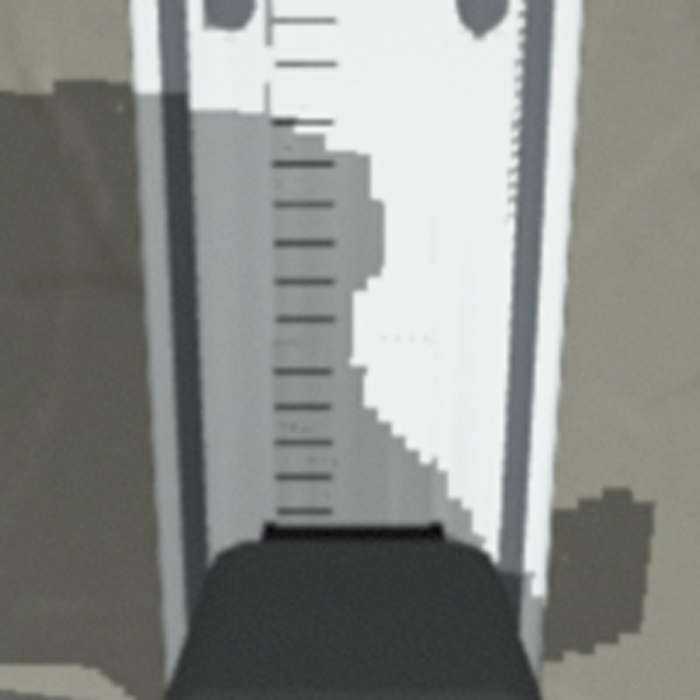

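View pics/c14.png

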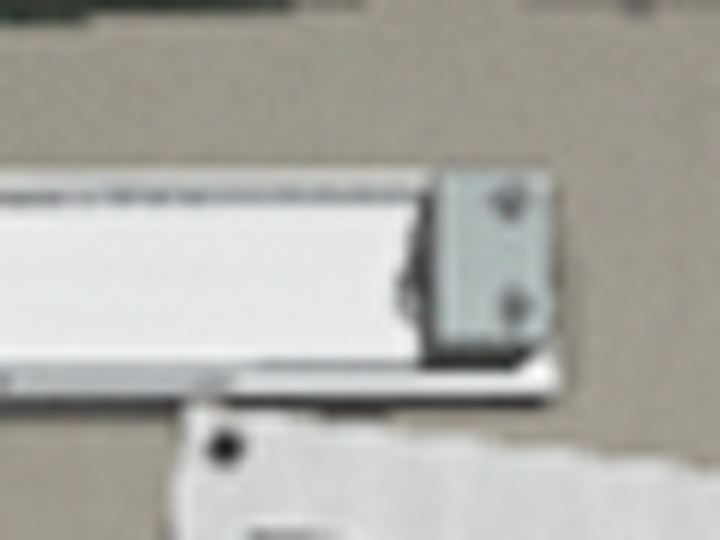

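```bash
python3 - <<'E'
from h import *
print(pt('top0',355.4,166.5,.057).round(4),pt('top0',365.5,167,.057).round(4),pt('top0',352.6,168.5,.045).round(4), pt('top0',366.2,176,.025).round(4))
z=load('top0')
for u in range(346,360): print(u,[pt(z,u,v).round(3)[1:].tolist() for v in (166,168,170)])
crop('t7',290,140,400,200,7,'c15')
E
```

```text
[0.6139 0.0813 0.057 ] [0.613  0.0496 0.057 ] [0.6101 0.0886 0.045 ] [0.5913 0.0422 0.025 ]
346 [[0.107, 0.024], [0.107, 0.026], [0.107, 0.024]]
347 [[0.104, 0.023], [0.104, 0.026], [0.104, 0.023]]
348 [[0.101, 0.023], [0.101, 0.024], [0.101, 0.026]]
349 [[0.097, 0.023], [0.098, 0.029], [0.097, 0.023]]
350 [[0.094, 0.025], [0.094, 0.02], [0.094, 0.023]]
351 [[0.091, 0.025], [0.091, 0.025], [0.091, 0.024]]
352 [[0.088, 0.026], [0.088, 0.024], [0.088, 0.023]]
353 [[0.085, 0.028], [0.085, 0.025], [0.085, 0.027]]
354 [[0.081, 0.024], [0.082, 0.027], [0.082, 0.028]]
355 [[0.082, 0.051], [0.082, 0.05], [0.078, 0.027]]
356 [[0.079, 0.056], [0.079, 0.052], [0.078, 0.047]]
357 [[0.077, 0.061], [0.077, 0.06], [0.077, 0.059]]
358 [[0.073, 0.056], [0.073, 0.056], [0.073, 0.055]]
359 [[0.07, 0.058], [0.07, 0.056], [0.07, 0.058]]
```

View pics/c15.png

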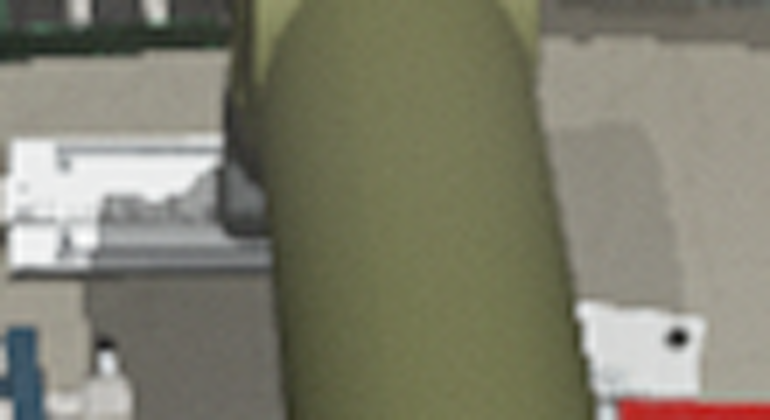

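```bash
python3 -m pendant '[0,0.3,0,0,0,0,0,0.6,0,0,0,0,0,0.9,0,0,0,0,0,1.2,0,0,0,0,0,1.5,0,0,0,0,0,1.5,0,0,0,0,0,1.5,0,0,0,0]' | grep -E "pos|force"
python3 -m pendant '[0,0,0,0,0,0]'| grep -E "pos|force"
for i in 1 2 3 4 5 6; do python3 -m pendant '[0,0.05,0,0,0,0]'| grep -E "pos|force";python3 -m pendant '[0,0.05,0,0,0,0]'| grep -E "pos|force"; done
```

```text
eef_pos: [0.6141, 0.1425, 0.0375]
force: [-1.5, 4.0, -4.6]
eef_pos: [0.6141, 0.1428, 0.0375]
force: [-1.3, 4.4, -3.5]
eef_pos: [0.6142, 0.1425, 0.0375]
force: [-1.7, 5.9, -3.7]
eef_pos: [0.6142, 0.1418, 0.0375]
force: [0.1, 4.0, -4.5]
eef_pos: [0.6142, 0.1411, 0.0375]
force: [-1.6, 4.5, -3.9]
eef_pos: [0.6142, 0.1406, 0.0375]
force: [-0.8, 4.7, -2.7]
eef_pos: [0.6142, 0.14, 0.0375]
force: [-0.8, 4.9, -3.5]
eef_pos: [0.6142, 0.1395, 0.0375]
force: [-2.1, 4.8, -3.6]
eef_pos: [0.6143, 0.1389, 0.0375]
force: [-0.8, 4.6, -3.6]
eef_pos: [0.6143, 0.1384, 0.0375]
force: [-1.6, 4.0, -3.4]
eef_pos: [0.6143, 0.1379, 0.0375]
force: [-2.0, 4.9, -4.2]
eef_pos: [0.6143, 0.1374, 0.0375]
force: [-2.0, 5.2, -2.9]
eef_pos: [0.6144, 0.1369, 0.0375]
force: [-1.5, 4.5, -4.0]
eef_pos: [0.6144, 0.1364, 0.0375]
force: [-2.3, 4.6, -3.2]
```

```bash

for i in 1 2 3 4 5 6 ; do python3 -m pendant '[0,0.05,0,0,0,0]'| grep -E "pos|force";python3 -m pendant '[0,0.05,0,0,0,0]'| grep -E "pos|force"; done
```

```text
eef_pos: [0.6144, 0.1359, 0.0375]
force: [-0.9, 4.1, -4.2]
eef_pos: [0.6144, 0.1354, 0.0375]
force: [-1.3, 4.4, -3.1]
eef_pos: [0.6144, 0.1349, 0.0375]
force: [-2.4, 5.2, -4.1]
eef_pos: [0.6144, 0.1344, 0.0375]
force: [-1.8, 5.0, -3.9]
eef_pos: [0.6145, 0.1339, 0.0375]
force: [-2.6, 6.0, -3.1]
eef_pos: [0.6145, 0.1334, 0.0375]
force: [-2.4, 4.8, -4.0]
eef_pos: [0.6145, 0.133, 0.0375]
force: [-0.9, 4.3, -3.6]
eef_pos: [0.6145, 0.1325, 0.0375]
force: [-1.7, 5.2, -3.2]
eef_pos: [0.6145, 0.132, 0.0375]
force: [-1.5, 5.1, -2.9]
eef_pos: [0.6145, 0.1314, 0.0375]
force: [-2.7, 5.2, -3.8]
eef_pos: [0.6145, 0.131, 0.0375]
force: [-1.4, 5.1, -4.1]
eef_pos: [0.6146, 0.1304, 0.0375]
force: [-1.1, 4.5, -2.9]
```

Mean still about 4.9 N, no contact yet (heel ≈ 0.094).

```bash

for i in 1 2 3 4 5 ; do python3 -m pendant '[0,0.05,0,0,0,0]'| grep -E "pos|force";python3 -m pendant '[0,0.05,0,0,0,0]'| grep -E "pos|force"; done
```

```text
eef_pos: [0.6146, 0.13, 0.0375]
force: [-0.7, 4.8, -3.3]
eef_pos: [0.6146, 0.1295, 0.0375]
force: [-2.3, 4.8, -3.3]
eef_pos: [0.6146, 0.1289, 0.0375]
force: [-1.3, 4.4, -3.9]
eef_pos: [0.6146, 0.1285, 0.0375]
force: [-1.7, 5.6, -3.4]
eef_pos: [0.6146, 0.128, 0.0375]
force: [-1.6, 4.2, -3.3]
eef_pos: [0.6147, 0.1275, 0.0375]
force: [-1.5, 4.6, -4.3]
eef_pos: [0.6147, 0.127, 0.0375]
force: [-1.9, 5.8, -4.6]
eef_pos: [0.6147, 0.1265, 0.0375]
force: [-1.7, 4.9, -4.0]
eef_pos: [0.6147, 0.126, 0.0375]
force: [-1.8, 5.6, -4.1]
eef_pos: [0.6147, 0.1255, 0.0375]
force: [-0.9, 5.2, -3.6]
```

```bash

for i in 1 2 3 ; do python3 -m pendant '[0,0.05,0,0,0,0]'| grep -E "pos|force";python3 -m pendant '[0,0.05,0,0,0,0]'| grep -E "pos|force"; done
```

```text
eef_pos: [0.6147, 0.125, 0.0375]
force: [-1.4, 4.3, -4.7]
eef_pos: [0.6148, 0.1245, 0.0375]
force: [-1.3, 4.3, -3.8]
eef_pos: [0.6148, 0.124, 0.0375]
force: [-2.3, 4.9, -3.9]
eef_pos: [0.6148, 0.1236, 0.0375]
force: [-1.4, 4.4, -3.7]
eef_pos: [0.6149, 0.1231, 0.0376]
force: [-1.5, 6.9, -3.1]
eef_pos: [0.6148, 0.123, 0.0375]
force: [-1.1, 6.3, -4.1]
```

```bash

for i in 1 2 ; do python3 -m pendant '[0,0.05,0,0,0,0]'| grep -E "pos|force";python3 -m pendant '[0,0.05,0,0,0,0]'| grep -E "pos|force"; done; for i in 1 2 3 4; do  python3 -m pendant '[0,0,0,0,0,0]'| grep -E "pos|force"; done
```

```text
eef_pos: [0.6148, 0.1227, 0.0375]
force: [-1.6, 6.5, -3.9]
eef_pos: [0.6148, 0.1224, 0.0375]
force: [-1.7, 6.6, -3.3]
eef_pos: [0.6149, 0.1221, 0.0375]
force: [-1.2, 7.4, -3.3]
eef_pos: [0.6149, 0.1218, 0.0375]
force: [-0.5, 7.3, -3.8]
eef_pos: [0.6149, 0.1217, 0.0375]
force: [-1.6, 7.2, -4.5]
eef_pos: [0.6149, 0.1218, 0.0376]
force: [-1.4, 7.4, -3.6]
eef_pos: [0.6148, 0.1218, 0.0375]
force: [-2.0, 8.4, -3.5]
eef_pos: [0.6148, 0.1219, 0.0375]
force: [-1.6, 7.2, -3.7]
```

```bash

for i in 1 2 3 4 5 6; do python3 -m pendant '[0,0,0.05,0,0,0]'| grep -E "pos|force"; done
```

```text
eef_pos: [0.6149, 0.1219, 0.0372]
force: [-2.7, 6.6, -0.9]
eef_pos: [0.615, 0.1219, 0.0372]
force: [-3.8, 7.2, 3.7]
eef_pos: [0.615, 0.1219, 0.0372]
force: [-5.3, 6.4, 6.4]
eef_pos: [0.615, 0.1219, 0.037]
force: [-5.4, 5.9, 8.5]
eef_pos: [0.615, 0.1219, 0.0368]
force: [-7.5, 6.2, 8.9]
eef_pos: [0.615, 0.1218, 0.0365]
force: [-7.5, 5.9, 10.0]
```

```bash

for i in 1 2 3 4 ; do python3 -m pendant '[-0.01,0,0.05,0,0,0]'| grep -E "pos|force"; done
```

```text
eef_pos: [0.6152, 0.1218, 0.0363]
force: [-5.9, 5.4, 8.3]
eef_pos: [0.6153, 0.1219, 0.0359]
force: [-5.6, 6.1, 9.5]
eef_pos: [0.6154, 0.1219, 0.0356]
force: [-5.8, 6.3, 10.6]
eef_pos: [0.6155, 0.1219, 0.0352]
force: [-4.9, 6.4, 9.6]
```

```bash

for i in 1 2 3 4 5; do python3 -m pendant '[-0.01,0.01,0.05,0,0,0]'| grep -E "pos|force"; done; for i in 1 2; do python3 -m pendant '[0,0,0,0,0,0]'| grep -E "pos|force"; done
```

```text
eef_pos: [0.6156, 0.1219, 0.0348]
force: [-5.2, 5.6, 10.5]
eef_pos: [0.6156, 0.1219, 0.0344]
force: [-5.5, 6.9, 10.4]
eef_pos: [0.6156, 0.1219, 0.034]
force: [-4.9, 6.6, 10.4]
eef_pos: [0.6157, 0.1219, 0.0336]
force: [-5.0, 7.3, 10.5]
eef_pos: [0.6157, 0.1219, 0.0331]
force: [-5.0, 7.4, 10.1]
eef_pos: [0.6157, 0.1219, 0.0331]
force: [-4.1, 7.9, 10.2]
eef_pos: [0.6157, 0.1219, 0.0331]
force: [-4.8, 6.5, 9.5]
```

```bash

for i in 1 2 3 4; do python3 -m pendant '[0,0,0.04,0,0,0]'| grep -E "pos|force"; done
```

```text
eef_pos: [0.6158, 0.1219, 0.0328]
force: [-4.9, 6.3, 10.5]
eef_pos: [0.6157, 0.1219, 0.0324]
force: [-4.8, 6.2, 14.7]
eef_pos: [0.6157, 0.1219, 0.0324]
force: [-6.5, 6.0, 15.6]
eef_pos: [0.6157, 0.1219, 0.0324]
force: [-7.1, 6.9, 19.0]
```

```bash

python3 -m pendant '[0,0.03,-0.04,0,0,0,0,0.05,-0.08,0,0,0]'| grep -E "pos|force";  for i in 1 2 3; do python3 -m pendant '[0,0,0,0,0,0]'| grep -E "pos|force"; done
python3 - <<'E'
from h import *
snap('wrist','w8');crop('w8',240,0,400,260,2.3,'c16')
E
```

```text
eef_pos: [0.6157, 0.1219, 0.0324]
force: [-3.8, 7.9, 8.5]
eef_pos: [0.6158, 0.1219, 0.0324]
force: [-4.3, 7.6, 9.6]
eef_pos: [0.6158, 0.1219, 0.0324]
force: [-4.2, 8.1, 10.4]
eef_pos: [0.6158, 0.1219, 0.0325]
force: [-4.8, 7.9, 10.2]
```

View pics/c16.png

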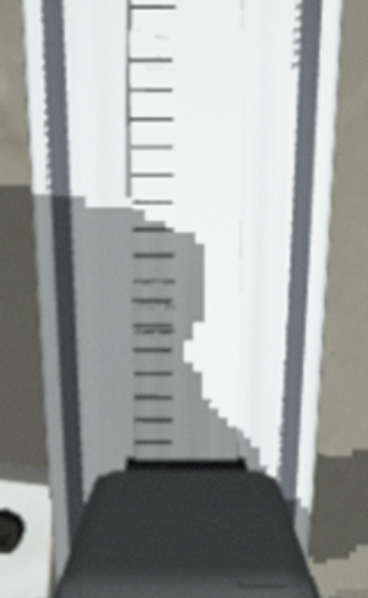

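```bash

python3 -m pendant '[-0.02,0,-0.06,0,0,0,-0.04,0,-0.12,0,0,0,-0.04,0,-0.12,0,0,0,-0.04,0,-0.12,0,0,0]'| grep -E "pos|force"
python3 -m pendant '[0,0,0,0,0,0,0,0,0,0,0,0,0,0,0,0,0,0,0,0,0,0,0,0,0,0,0,0,0,0,0,0,0,0,0,0]' 0.2 20
python3 -m pendant '[0,0,0,0,0,0,0,0,0,0,0,0,0,0,0,0,0,0,0,0,0,0,0,0]'
python3 - <<'E'
from h import *
snap('wrist','w9')
E
```

```text
eef_pos: [0.6157, 0.1219, 0.0325]
force: [-1.0, 8.4, 2.6]
time_s: 19.73
eef_pos: [0.6139, 0.1187, 0.0304]
eef_rot: [3.141, 0.052, 0.0]
force: [0.1, -0.6, 0.6]
opening: 0.797
time_s: 20.07
eef_pos: [0.6137, 0.1194, 0.0304]
eef_rot: [3.141, 0.053, -0.0]
force: [-0.1, -0.7, 0.2]
opening: 0.798
```

View pics/w9.png

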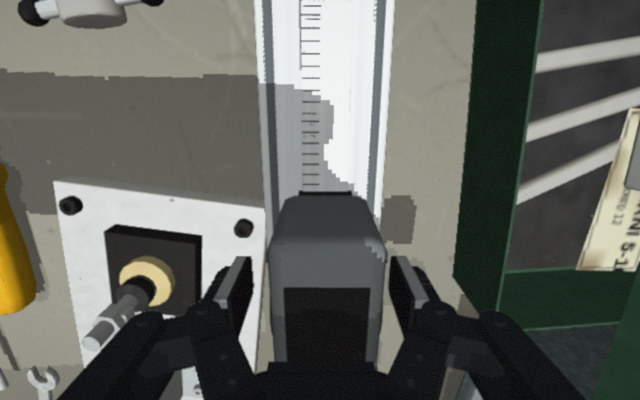

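```bash

python3 -m pendant '[0,0,0,0,0,0,0,0,0,0,0,0,0,0,0,0,0,0]' 0.08 20 | grep -E "force|open"
python3 -m pendant '[0,0,-0.5,0,0,0,0,0,-1.5,0,0,0,0,0,-3,0,0,0,0,0,-5,0,0,0,0,0,-8,0,0,0,0,0,-11,0,0,0,0,0,-14,0,0,0,0,0,-17,0,0,0,0,0,-18,0,0,0,0,0,-18,0,0,0]'
python3 -m pendant '[0,12,0,0,0,0,0,12,0,0,0,0,0,12,0,0,0,0,0,12,0,0,0,0,0,12,0,0,0,0,0,12,0,0,0,0,0,12,0,0,0,0]'
python3 - <<'E'
from h import *
snap('wrist','w10');print(env.get_state()['eef_pos'])
E
```

```text
force: [0.5, -0.2, 0.4]
opening: 0.919
time_s: 21.2
eef_pos: [0.6158, 0.1194, 0.2148]
eef_rot: [-3.139, -0.052, -0.011]
force: [1.1, 0.3, 0.0]
opening: 0.923
time_s: 21.78
eef_pos: [0.6173, 0.0014, 0.2093]
eef_rot: [-3.14, -0.057, 0.003]
force: [-0.6, 0.4, 0.3]
opening: 0.923
[0.61747811 0.00162397 0.20954674]
```

View pics/w10.png

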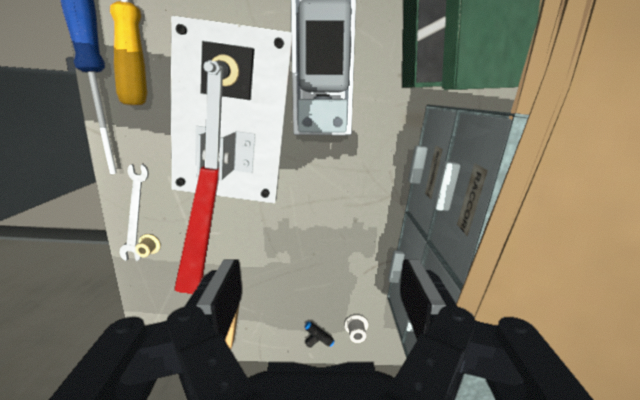

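```bash

python3 -m pendant '[0,-4,-4,0,0,0,0,-8,-6,0,0,0,0,-12,-6,0,0,0,0,-12,-6,0,0,0,0,-12,-6,0,0,0,0,-12,-6,0,0,0,0,-12,-6,0,0,0]'
python3 - <<'E'
from h import *
snap('wrist','w11');crop('w11',260,60,400,300,2.5,'c17')
E
```

```text
time_s: 22.42
eef_pos: [0.6134, 0.1189, 0.2698]
eef_rot: [3.14, 0.053, -0.001]
force: [-0.2, -0.8, 0.7]
opening: 0.923
```

View pics/w11.png

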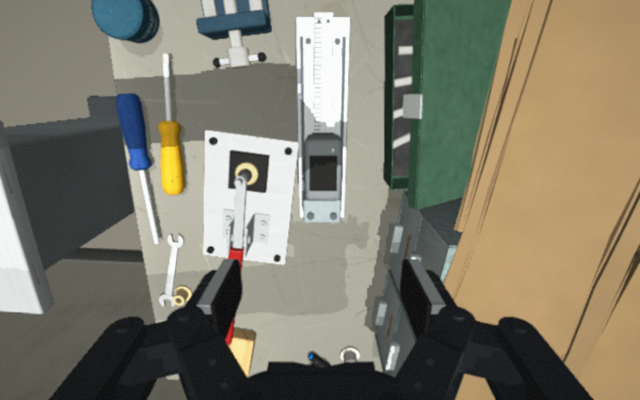

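View pics/c17.png

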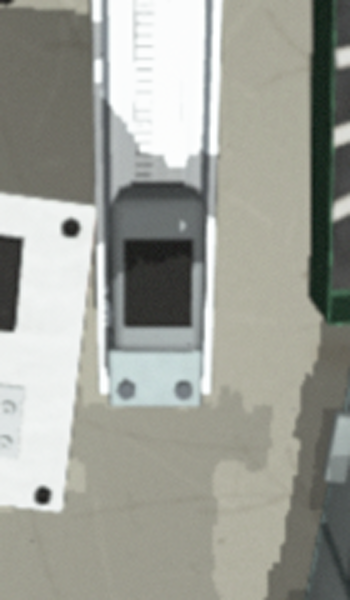

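```bash

python3 - <<'E'
from h import *
crop('w11',285,0,365,60,9,'c18')
z=load('w11')
for u,v,h in [(303,190,.082),(340,190,.082),(324,195,.082),(298,16,.025),(350,17,.025),(323,13,.032)]: print(pt(z,u,v,h).round(4))
print('top depth',[pt(z,u,v)[2].round(4) for u,v in [(323,160),(323,175),(323,185),(315,175),(332,175)]])
E
```

```text
[0.5956 0.1007 0.082 ]
[0.6368 0.1022 0.082 ]
[0.6192 0.0957 0.082 ]
[0.5838 0.285  0.025 ]
[0.6415 0.286  0.025 ]
[0.6114 0.2873 0.032 ]
top depth [np.float64(0.0831), np.float64(0.0837), np.float64(0.0833), np.float64(0.0826), np.float64(0.0839)]
```

View pics/c18.png

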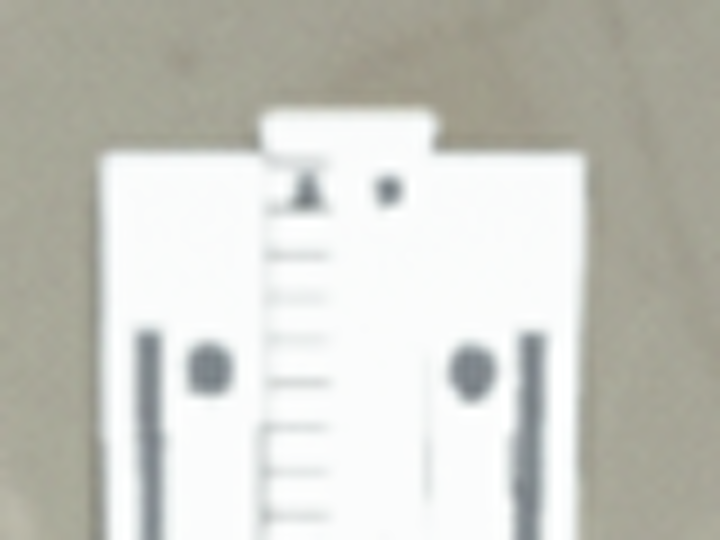

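```bash

python3 - <<'E'
from h import *
z=load('w11');print(np.linalg.inv(z['extrinsics'])[:3,3], env.get_state()['eef_pos'])
f=lambda x,y:(285+x/9-.44,y/9-.44)
print(pt(z,*f(345,108),.0275),pt(z,*f(345,155),.025))
E
```

```text
[0.61205682 0.20342441 0.41287036] [0.61355111 0.11802113 0.26993442]
[0.61121297 0.28976043 0.0275    ] [0.61139716 0.28509445 0.025     ]
```

```bash

python3 -m pendant '[0,-4,2,0,0,0,0,-8,5,0,0,0,0,-8.2,8,0,0,0,0,-8.2,9,0,0,0,0,-8.2,9,0,0,0,0,-8.2,9,0,0,0,0,-8.2,9,0,0,0]'
python3 - <<'E'
from h import *
snap('wrist','w12');crop('w12',250,150,390,250,5,'c19')
z=load('w12');print(np.linalg.inv(z['extrinsics'])[:3,3])
E
```

```text
time_s: 23.05
eef_pos: [0.6128, 0.1987, 0.1827]
eef_rot: [-3.141, -0.047, -0.005]
force: [0.2, -0.3, -0.1]
opening: 0.92
[0.61113731 0.28302162 0.32580744]
```

View pics/c19.png

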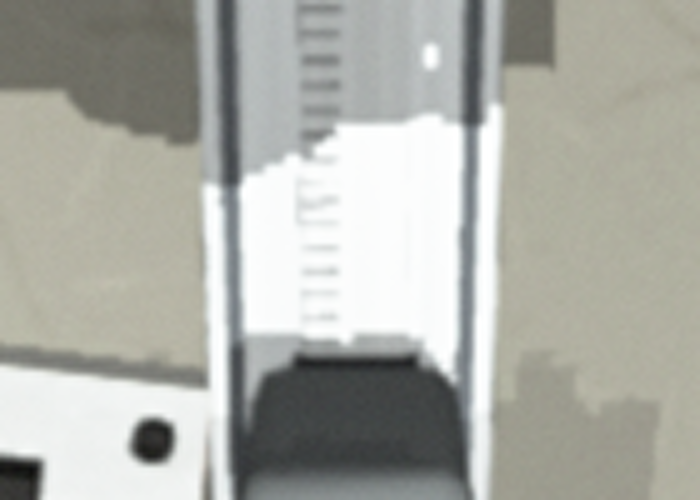

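```bash

python3 - <<'E'
from h import *
z=load('w12');u,v=proj('w12',[.6114,.2855,.025])[0];print(u,v)
x0=max(0,int(u)-45);y0=max(0,int(v)-30);crop('w12',x0,y0,x0+90,y0+60,8,'c20');print(x0,y0)
E
```

```text
319.9495154166998 91.08367584062204
274 61
```

View pics/c20.png

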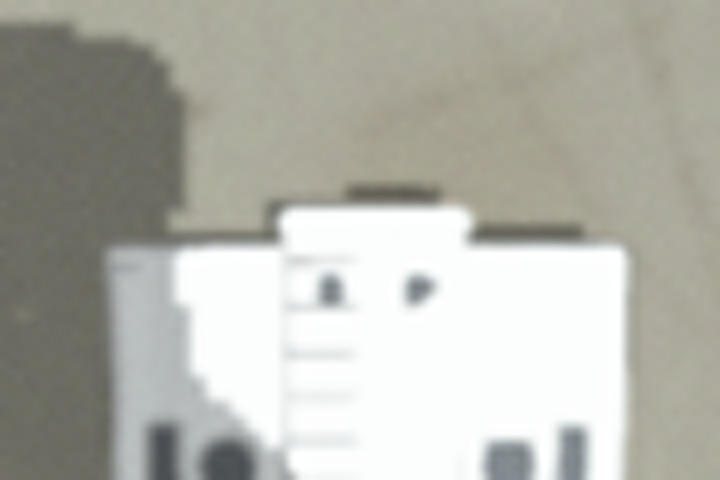

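```bash

python3 - <<'E'
from h import *
s=env.get_state();print(s['time_s'],s['force']);print(env.finish_job())
E
```

```text
23.1 [0.66415244 0.16015874 0.67041682]
the job is handed in; nothing more can be done
None
```

I handed the job in at 23.1 s. The tape is standing on the larger bar, locked, with its hook over the free end. No verdict was reported, so what follows are my own measurements.

- **Grasp and hook:** I took the tape across its width and hooked it over the bar's free end. Then I drew the case back about 125 mm with its feet just clear of the bar. The spring force rose from about 3 N to 5 N.
- **Stop:** The force along the bar jumped by nearly 2 N when the heel met the tip. I went on until the stop was pushing back with about 2.5 N and held the case there.
- **Brake:** I pressed straight down. The brake yielded at about 10 N reading, and after about 4.8 mm the force rose sharply, so it is home. The wrist reading peaked at 19 N, about 23 N on the bar once the pull before pressing is counted (limit 30 N).
- **Last checks:** I let go and backed off. The blade stayed out, the tape is upright and in line with the bar, the hook is centred, and the small parts look undisturbed.

Two readings were not exact. After letting go, the hook's inner face sits about 1.5–2 mm clear of the end face instead of tight against it, which is inside the −3 to 4 mm allowed. The depth camera put the case top at about 83 mm where 82 mm was expected, within its error of 1–2 mm. There was also an unintended sideways force of 5–7 N while pressing, which I eased before release.

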